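Tare the bench scale for an empty tray

ROBOT

A 7-joint arm with a two-finger parallel gripper is mounted at the origin on a cart in front of the work surface, level with it; the furniture and walls round the work are solid. World frame = base frame: x ahead of the robot, y to its left, z up, the work surface at z = 0. Lengths are in m, angles in rad, forces in N, time in s.
With the tool pointing down it reaches from about 0.35 to 0.9 m from the base axis. Payload 8.1 kg.
Tool frame: the origin (TCP) lies at the very end of the fingers, on their centre line; the grasp point (between the pads) lies 19 mm behind it; z points along the fingers, y is the direction in which the jaws open and shut (so a half turn about z gives the same grasp; the last joint's range is limited). The gripper opens to 92 mm and grips with 3 to 60 N. Pads are 19 mm wide; open, the fingers measure 130 mm over their backs; the gripper's body (75 mm by 190 mm) begins 47 mm behind the grasp point.
Start: joints at [-1.406, 0.434, 0.025, 1.573, -0.012, 1.134, -0.075], TCP at [0.165, 0.603, 0.199] pointing down, gripper open.
Joint ranges: [-2.62, 2.62], [-0.44, 2.09], [-1.27, 1.32], [0.08, 2.57], [-1.32, 4.46], [0.12, 2], [-2.74, 2.74]. Speed limits (rad/s): [2.22, 2.22, 3.01, 3.01, 3.14, 3.14, 3.14].

INTERFACE

Orientations are given as a rotation vector (axis times angle).
In Python, from cell import observe, get_image, sign_off gives the robot as it stands.
- The arm moves only by the tool arm_command, never from a script. Its argument "deltas" is a list of rows, each an object with "xyz": the shift along the tool's x, y, z in cm, a list of three; "turn": the turn about the tool's z in degrees; "jaw": the closure in counts, from 0 (fully open) to 255 (shut). A call has 1 to 5 rows; each row is the pose to reach, as a shift and turn from the pose measured when the call began, along the tool's axes at that moment; what a row does not reach only later rows make up. A row lasts 1/12 s, in which the tool goes at most 41.7 mm and 7.16 degrees, less where a joint would pass 70% of its speed; a pose out of reach is approached as far as the arm can. A call with a gripper value outside its range is refused whole. The fingers move at their own pace and stop on an object; "force" is the grip in N (left out, the last holds). Time passes only in rows, so rows that repeat a pose let the fingers close. It gives the time, the measured TCP pose, the force and the opening at its end, in the units of the state.
- observe(): the state, without advancing time (a new reading comes with each control period).
- get_image(name): name is "side" or "top"; returns a dict with "frame" (400x640x3 uint8, red, green, blue), "depth" (400x640 float32, m along the optical axis (not along the pixel's ray), 0 where there is no reading), "camera_matrix" (3x3 intrinsics, pixels), "distortion" ([k1, k2, p1, p2, k3] as OpenCV has them; the pictures are not rectified), "cam_to_world" (4x4, takes a point from camera to world coordinates). Camera axes: x right, y up, looking along -z (the intrinsics and any distortion apply to the point x, -y, -z); pixel columns grow to the right and rows downward; lengths in m; the calibration is good to about 2 mm. A picture is of the moment at which its call begins.
- sign_off(): hands the job in, once; it reports no verdict.
The state is a dict: "clock": time; "joints": joint angles; "dq": joint speeds; "joint_efforts": joint torques, N m; "position": TCP position; "ee_rot": TCP orientation; "force": force on the tool from outside, world axes, zero at the start; "ft_torque": the same for the moment, N m; "width": opening from 0.0 (shut) to 1.0 (fully open).
Only numpy, scipy, OpenCV 4.12 (cv2) and the standard library are available. Lean on these libraries where they do the work, as an engineer would, in place of code of your own. Each camera call takes 0.05 s, during which the arm holds its last target.

TASK

Tare the bench scale for the empty tray that stands on it: push the tray straight back along the pan until it lies flush along the raised stop at the rear, and then reach a fingertip into the rectangular well of the separate keypad box and press the sunken key all the way down for a good second before you let it up again. Only push the tray, never lift or tip it, and leave the round key in the other well and the other things on the bench alone. At the end the tray still lies flush against the stop.

Things in the scene. Friction and masses are not known exactly. Their poses are not given: they have to be found in the camera images.
- scale: Flat platform scale fixed to the bench, 190 mm (x) by 180 mm (y), smooth steel pan whose top is 32 mm above the bench. Stands left or right of the keypad box. Origin: on the bench under the middle of the pan; z up, x towards the rear, where a straight steel stop, 170 mm long in y, 8 mm thick, rises 21 mm above the pan; the stop's front face is at x = +80 mm. Front and sides of the pan are open.
- stop_face (a point): Middle of the stop's front face, 10 mm above the pan; axes as the scale's.
- tray: Small empty open red tray, loose on the pan, 50 to 100 g, 102 mm (x) by 112 mm (y), walls 31 mm high and 5 mm thick, floor 2 mm. It starts 30 to 60 mm short of the stop and slightly askew. Origin: centre of its underside; z up, x towards the rear at zero yaw. Flush against the stop its origin is at x = +29 mm in the scale's frame. It slides easily (under 1 N) and squares itself against the stop when pushed at the middle of its front wall.
- keypad: The scale's keypad box, fixed to the bench, 110 mm (x) by 150 mm (y), flat deck 46 mm above the bench, with a display ridge 14 mm higher along its rear edge (from x = +33 mm back). Origin: centre of its underside; z up, x towards the rear, y to the left. Two vertical wells in the deck: a rectangular one, 35 mm (x) by 55 mm (y), centred at x = -14, y = +34 mm, and a round one, 31 mm across, centred at x = -14, y = -45 mm.
- tare_key_top (a point): Centre of the top of the tare key, the rectangular key (28 x 48 mm) at the bottom of the rectangular well: 26 mm above the bench, 20 mm below the deck, when up. Axes as the keypad's. Moves down with the key.
- tare_key (a joint): Travel of the tare key: 0 up, 0.006 m fully down. A spring returns it: 1.5 N to start it, 4.5 N fully down.
- power_key_top (a point): Centre of the top of the round power key (24 mm across) at the bottom of the round well, 20 mm below the deck. To be left alone.
- power_key (a joint): Travel of the power key: 0 up, 0.006 m fully down, same spring. Must not be pressed.
- weight_1: Bystander: brass weight, 30 mm across, 26 mm tall, stands on the bench in front of the work. Origin: centre of its underside.
- weight_2: Bystander: smaller brass weight, 22 mm across, 20 mm tall, stands on the bench in front of the work. Origin: centre of its underside.
- loupe: Bystander: black stand loupe, 37 mm across, 30 mm tall, stands on the bench in front of the work. Origin: centre of its underside.
- film_tape: Bystander: roll of tape lying flat, 72 mm across, 20 mm high, on the left of the bench. Origin: centre of its underside.
- wood_peg: Bystander: wooden spring peg, 72 x 12 mm, 10 mm high, lying on the right of the bench. Origin: centre of its underside.
Things that resemble listed ones, but are neither listed nor needed, are in the scene too. Of the things that look like the tray, the larger one is meant.

How it is judged:
On the way, in this order (a step that is already met when the one before it is completed fails the run):
1. the tray is pushed flush against the rear stop (x of tray in the frame of scale above 0.0255 m and angle between the x axis of tray and the x axis of scale, either way round below 0.06 rad and y of tray in the frame of scale between -0.034 and 0.034 m and z of tray in the frame of scale between 0.029 and 0.035 m), for 0.1 s.
2. the tare key is held fully down by the fingers while the tray lies flush (all of step 1 and value of joint tare_key above 0.0048 m and contact force between the fingers and tare_key above 1 N), for 0.5 s.
At the end, for the whole second after the job is handed in: The tray lies at rest on the pan, within 3.5 mm of the rear stop, square to it within 0.06 rad and wholly on the pan (within 34 mm of its middle line); after it was seated the tare key was held at least 4.8 mm of its 6 mm down for half a second; both keys are up again (all of step 1 and linear speed of tray below 0.01 m/s and value of joint each of tare_key, power_key below 0.001 m); the robot touches nothing.
It fails at once if the tray is lifted off the pan (z of tray in the frame of scale above 0.042 m).
It fails at once if the tray is tipped or knocked off (angle between tray's own z axis and vertical above 0.15 rad or height (world z) of tray below 0.026 m).
It fails at once if the round power key is pressed (value of joint power_key above 0.002 m).
It fails at once if a bystander is disturbed (moved over 15 mm) (distance of any of weight_1, weight_2, loupe, film_tape, wood_peg from where it was at the start of the episode above 0.015 m).
It also fails if it takes over 54 s, if anything falls off the work surface, if the arm or the gripper's body presses on something with over 40 N, if the wrist force passes 120 N, or if a joint passes its speed limit or range.

## Working session

There is one attempt and no reset: what is moved stays moved. The work goes in short steps, Python scripts to look and compute and a tool call to move; the robot and the scene stay as the last step left them, time stands still between calls to the robot, and variables do not carry over. Pictures are saved under pics/ and viewed, and the job is handed in when it is done.

Besides the shell and the picture viewer there is one more tool, called after ">>>" as name([rows], argument=value, ...), one row to a line, values as JSON. arm_command: Moves the arm, as the interface text tells. Its arguments: {"type":"object","properties":{"deltas":{"type":"array","items":{"type":"object","properties":{"xyz":{"type":"array","items":{"type":"number"}},"turn":{"type":"number"},"jaw":{"type":"number"}}}},"force":{"type":"number"}},"required":["deltas"]}

```bash
mkdir -p pics; ls; python3 - <<'E'
from cell import observe,get_image
import cv2,numpy as np
s=observe();print({k:np.round(v,3).tolist() for k,v in s.items()})
for n in("top","side"):
    g=get_image(n);cv2.imwrite(f"pics/{n}0.png",g["frame"][:,:,::-1]);np.savez(f"{n}0.npz",**g)
    print(n,g["camera_matrix"].tolist(),g["distortion"],np.round(g["cam_to_world"],3).tolist())
E
```

```text
pics
{'clock': 0.0, 'joints': [-1.406, 0.435, 0.025, 1.574, -0.012, 1.134, -0.075], 'dq': [-0.0, 0.0, -0.0, 0.001, 0.002, 0.002, 0.0], 'joint_efforts': [-0.0, -66.786, 0.985, -31.446, -0.061, 0.043, 0.0], 'position': [0.165, 0.602, 0.198], 'ee_rot': [-0.419, -3.113, 0.002], 'force': [0.553, 0.552, 0.013], 'ft_torque': [0.005, 0.011, 0.025], 'width': 0.998}
top [[412.84817255201585, 0.0, 323.15512459832956], [0.0, 412.84817255201585, 200.374491596864], [0.0, 0.0, 1.0]] [-0.00782242  0.          0.          0.          0.        ] [[0.014, 0.985, -0.174, 0.322], [-1.0, 0.012, -0.014, 0.043], [-0.012, 0.174, 0.985, 1.367], [0.0, 0.0, 0.0, 1.0]]
side [[492.90303933821, 0.0, 325.0236424896338], [0.0, 492.90303933821, 192.929558696518], [0.0, 0.0, 1.0]] [-0.00466721  0.          0.          0.          0.        ] [[0.879, 0.183, -0.44, -0.06], [-0.476, 0.364, -0.801, -1.077], [0.014, 0.913, 0.407, 0.649], [0.0, 0.0, 0.0, 1.0]]
```

View pics/top0.png

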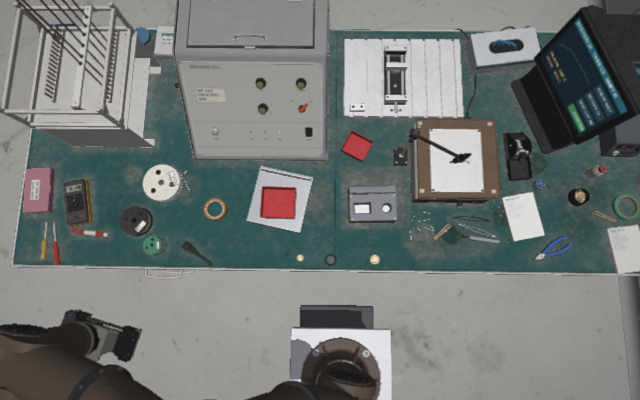

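View pics/side0.png

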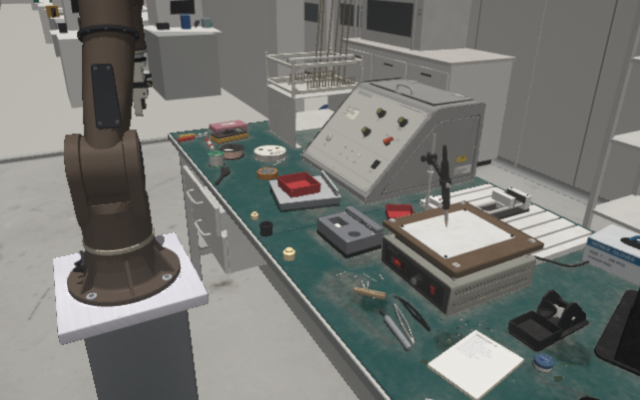

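The top view shows the scale at (280,200) with a red tray on it at (279,203). A second, smaller red tray lies on the bench at (357,146). The one on the pan is larger and fits the description. The keypad is at (373,205), with the rectangular well on its left at about (362,208) and the round well at about (388,209).

```bash
cat > h.py <<'E'
import numpy as np,cv2
from cell import observe,get_image
def cloud(g):
    K=g["camera_matrix"];d=g["depth"];H,W=d.shape
    u,v=np.meshgrid(np.arange(W),np.arange(H))
    p=cv2.undistortPoints(np.stack([u,v],-1).reshape(-1,1,2).astype(np.float64),K,g["distortion"]).reshape(H,W,2)
    P=np.stack([p[...,0]*d,-p[...,1]*d,-d,np.ones_like(d)],-1)
    return (P@g["cam_to_world"].T)[...,:3]
def proj(g,X):
    X=np.atleast_2d(X);T=np.linalg.inv(g["cam_to_world"]);c=X@T[:3,:3].T+T[:3,3]
    c=c*[1,-1,-1]
    return cv2.projectPoints(c,np.zeros(3),np.zeros(3),g["camera_matrix"],g["distortion"])[0].reshape(-1,2)
def rect(pts):
    (c,s,a)=cv2.minAreaRect((pts[:,:2]*1000).astype(np.float32));return np.round(c,1),np.round(s,1),round(a,2)
def crop(g,x0,x1,y0,y1,k,name):
    cv2.imwrite(name,cv2.resize(g["frame"][y0:y1,x0:x1,::-1],None,fx=k,fy=k,interpolation=cv2.INTER_CUBIC))
E
python3 - <<'E'
from h import *
t=dict(np.load("top0.npz"));s=dict(np.load("side0.npz"))
crop(t,235,410,125,265,4,"pics/topc.png");crop(s,250,430,140,270,4,"pics/sidec.png")
for n,g in(("top",t),("side",s)):
    P=cloud(g);f=g["frame"].astype(int);red=(f[...,0]>120)&(f[...,1]<70)&(f[...,2]<80)
    x,y,z=P[...,0],P[...,1],P[...,2]
    nb=(g["depth"]>0)
    m=red&nb&(x>.2)&(x<.9)&(y>-.2)&(y<.4)&(z<.12)
    k,l,st,c=cv2.connectedComponentsWithStats(m.astype(np.uint8))
    for i in range(1,k):
        if st[i,4]>60:
            q=P[l==i];print(n,st[i].tolist(),rect(q),"z",np.percentile(q[:,2],[2,50,98]).round(3))
            r=q[q[:,2]>np.percentile(q[:,2],98)-.008];print("  rim",rect(r))
    print("bench z",np.median(z[(abs(x-.45)<.02)&(abs(y+.05)<.1)&nb]))
    for nm,(a,b),(lo,hi) in(("pan",(-.02,.32),(.022,.042)),("deck",(-.25,.02),(.04,.052)),("ridge",(-.25,.02),(.054,.07))):
        m=nb&~red&(x>.4)&(x<.75)&(y>a)&(y<b)&(z>lo)&(z<hi)
        k,l,st,c=cv2.connectedComponentsWithStats(m.astype(np.uint8))
        for i in range(1,k):
            if st[i,4]>80: q=P[l==i];print(n,nm,st[i].tolist(),rect(q),"z",np.median(q[:,2]).round(4))
E
```

```text
top [342, 134, 30, 27, 446] (array([749.8, -48.2]), array([84. , 76.5]), 61.36) z [-0.003  0.002  0.024]
  rim (array([741.7, -44.9]), array([83.9, 61.8]), 63.9)
top [261, 189, 35, 29, 818] (array([543.9, 206.8]), array([107. ,  97.4]), 88.23) z [0.029 0.035 0.064]
  rim (array([520.2, 186.1]), array([ 63.1, 139.1]), 40.94)
bench z 0.00023486136759875986
top pan [247, 156, 81, 6, 283] (array([700.7, 185.8]), array([267.9,  14.6]), 89.36) z 0.0353
top pan [247, 168, 66, 65, 1805] (array([561.7, 205.3]), array([180.9, 188.6]), 78.24) z 0.0322
top deck [350, 193, 47, 28, 989] (array([537.2, -99. ]), array([ 89.3, 149.9]), 0.87) z 0.046
top ridge [350, 186, 46, 8, 317] (array([590.7, -96.4]), array([ 24.6, 145.8]), 2.33) z 0.0593
side [279, 178, 35, 12, 161] (array([546.7, 204.5]), array([120.1,  98.7]), 87.24) z [0.033 0.037 0.065]
  rim (array([515., 181.]), array([ 60.6, 117.8]), 38.16)
side [387, 206, 24, 12, 126] (array([751.7, -49.7]), array([91. , 71.1]), 58.63) z [0.001 0.004 0.025]
  rim (array([714.4, -47.3]), array([63.8, 16.8]), 76.88)
bench z 0.0013596312998363502
side pan [324, 167, 57, 35, 392] (array([702.6, 179.6]), array([ 53. , 275.7]), 8.81) z 0.0335
side pan [269, 175, 73, 32, 960] (array([565.6, 202.5]), array([189.2, 189.9]), 78.17) z 0.0332
side deck [318, 210, 66, 35, 995] (array([ 548.9, -101. ]), array([111.2, 155.9]), 2.48) z 0.0468
side ridge [346, 206, 38, 26, 289] (array([592.7, -98. ]), array([ 27.2, 152.1]), 1.79) z 0.0604
```

View pics/topc.png

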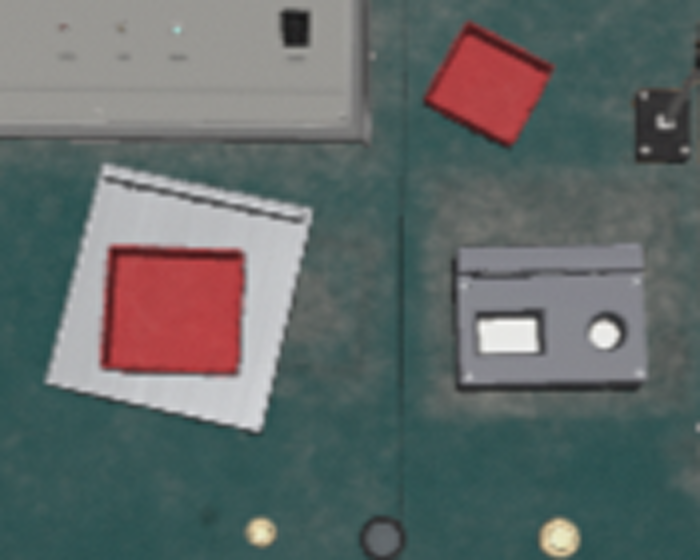

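View pics/sidec.png

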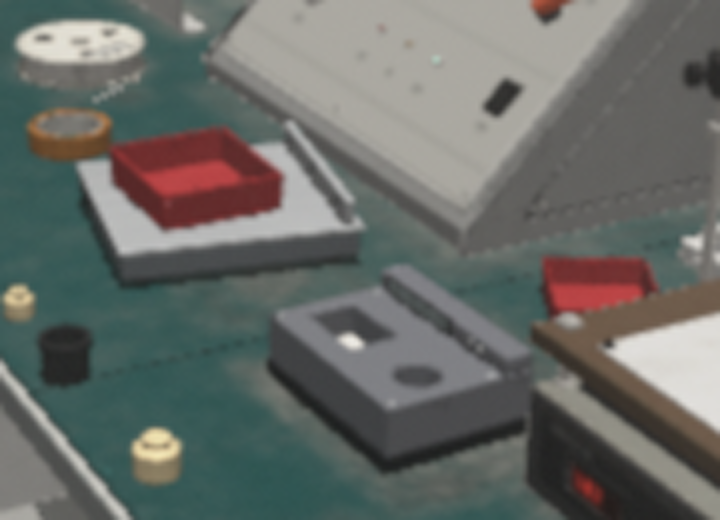

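The crops confirm the tray: the larger red one stands on the pan and the smaller one on the bare bench. The rectangular well with its white key is at crop (508,335), and the round one is to its right at (605,332). Next I fit the models to both views.

```bash
cat >> h.py <<'E'
from scipy.optimize import minimize
def box(x0,x1,y0,y1,z0,z1): return np.array([[x,y,z] for x in(x0,x1) for y in(y0,y1) for z in(z0,z1)],float)
def place(p,B):
    c,s=np.cos(p[2]),np.sin(p[2]);return np.c_[p[0]+c*B[:,0]-s*B[:,1],p[1]+s*B[:,0]+c*B[:,1],B[:,2]]
def sil(g,p,boxes,k=8):
    m=np.zeros((400*2,640*2),np.uint8)
    for B in boxes:
        h=cv2.convexHull(proj(g,place(p,B)).astype(np.float32)).reshape(-1,2)
        cv2.fillConvexPoly(m,np.round((h*2+.5)*256).astype(np.int32),1,cv2.LINE_AA,8)
    return m
def fit(views,boxes,p0):
    ms=[(g,cv2.resize(m.astype(np.uint8),None,fx=2,fy=2,interpolation=cv2.INTER_NEAREST)) for g,m in views]
    def cost(p):
        t=0
        for g,m in ms:
            s=sil(g,p,boxes);t+=1-(s&m).sum()/(s|m).sum()
        return t
    S=np.array([p0]+[np.array(p0)+d for d in([.012,0,0],[0,.012,0],[0,0,.12])])
    r=minimize(cost,p0,method="Nelder-Mead",options=dict(initial_simplex=S,xatol=1e-4,fatol=1e-5))
    return r.x,r.fun
def redmask(g,P,lo=(.42,.05),hi=(.72,.36)):
    f=g["frame"].astype(int)
    m=(f[...,0]>60)&(f[...,0]>2.2*f[...,1])&(f[...,0]>1.8*f[...,2])&(P[...,0]>lo[0])&(P[...,0]<hi[0])&(P[...,1]>lo[1])&(P[...,1]<hi[1])&(P[...,2]>.015)
    return cv2.morphologyEx(m.astype(np.uint8),cv2.MORPH_CLOSE,np.ones((3,3)))
TRAY=[box(-.051,.051,-.056,.056,.032,.063)]
KP=[box(-.055,.055,-.075,.075,.0,.046),box(.033,.055,-.075,.075,0,.060)]
SC=[box(-.095,.095,-.09,.09,.0,.032),box(.08,.088,-.085,.085,.032,.053)]
E
cat > meas.py <<'E'
from h import *
import sys
def run(t,s,doall=True):
    out={};V=[(t,cloud(t)),(s,cloud(s))]
    for nm,vv in(("both",V),("top",V[:1]),("side",V[1:])):
        tr,c=fit([(g,redmask(g,P)) for g,P in vv],TRAY,[.545,.206,-.05]);print(nm,"tray",tr.round(4),round(c,3))
        out[nm]=tr
        if doall:
            def msk(g,P,lo,hi,z):
                m=(P[...,2]>z)&(P[...,2]<.075)&(P[...,0]>lo[0])&(P[...,0]<hi[0])&(P[...,1]>lo[1])&(P[...,1]<hi[1])&(g["depth"]>0)
                return m
            sc,c=fit([(g,msk(g,P,(.44,.07),(.672,.34),.006)) for g,P in vv],SC+[place(tr,TRAY[0])*1] if 0 else SC,[.563,.204,-.206]);print(nm,"scale",sc.round(4),round(c,3))
            kp,c=fit([(g,msk(g,P,(.45,-.2),(.64,0),.006)) for g,P in vv],KP,[.547,-.098,.02]);print(nm,"kp",kp.round(4),round(c,3))
E
python3 - <<'E'
from meas import *
t=dict(np.load("top0.npz"));s=dict(np.load("side0.npz"))
run(t,s)
# stop points and key-white points
for n,g in(("top",t),("side",s)):
    P=cloud(g);f=g["frame"].astype(int);x,y,z=[P[...,i] for i in range(3)]
    m=(f.min(-1)>170)&(x>.48)&(x<.58)&(y>-.17)&(y<-.02)
    k,l,st,c=cv2.connectedComponentsWithStats(m.astype(np.uint8))
    for i in range(1,k):
        if st[i,4]>3: q=P[l==i];print(n,"white",st[i].tolist(),q.mean(0).round(4),q.min(0).round(3),q.max(0).round(3))
    m=(z>.012)&(z<.04)&(x>.36)&(x<.46)&(y>-.15)&(y<.3)
    k,l,st,c=cv2.connectedComponentsWithStats(m.astype(np.uint8))
    for i in range(1,k):
        if st[i,4]>8: q=P[l==i];print(n,"byst",st[i].tolist(),q.mean(0).round(3),q[:,2].max().round(3))
from scipy.spatial.transform import Rotation as R
print(R.from_rotvec(observe()["ee_rot"]).as_matrix().round(3))
E
```

```text
both tray [ 0.5469  0.2095 -0.1289] 0.506
both scale [ 0.5661  0.2075 -0.2191] 0.241
both kp [ 0.5479 -0.0972  0.0402] 0.149
top tray [ 0.545   0.206  -0.0501] 0.166
top scale [ 0.5633  0.2067 -0.2145] 0.054
top kp [ 0.547  -0.0975  0.0225] 0.045
side tray [ 0.5516  0.2162 -0.1988] 0.324
side scale [ 0.5761  0.2249 -0.2313] 0.093
side kp [ 0.5538 -0.0949  0.0016] 0.056
top white [355, 205, 14, 8, 111] [ 0.5332 -0.0635  0.0255] [ 0.521 -0.085  0.018] [ 0.546 -0.042  0.031]
top white [382, 205, 8, 7, 37] [ 0.535  -0.1418  0.0258] [ 0.525 -0.154  0.007] [ 0.546 -0.128  0.046]
top byst [289, 230, 12, 3, 23] [0.457 0.15  0.032] 0.039
top byst [297, 255, 7, 6, 31] [0.371 0.136 0.018] 0.024
top byst [325, 254, 12, 8, 75] [0.371 0.036 0.022] 0.039
top byst [370, 255, 10, 8, 58] [ 0.371 -0.107  0.022] 0.032
side white [335, 224, 6, 3, 14] [ 0.5326 -0.0678  0.0349] [ 0.515 -0.097  0.026] [ 0.545 -0.046  0.05 ]
side byst [279, 201, 4, 8, 16] [0.458 0.139 0.024] 0.033
side byst [251, 211, 8, 6, 34] [0.373 0.129 0.017] 0.024
side byst [261, 221, 13, 12, 106] [0.373 0.032 0.024] 0.033
side byst [284, 247, 12, 10, 85] [ 0.372 -0.114  0.021] 0.03
[[-0.964  0.265 -0.   ]
 [ 0.265  0.964 -0.001]
 [-0.    -0.001 -1.   ]]
```

```bash
python3 - <<'E'
from h import *
t=dict(np.load("top0.npz"));s=dict(np.load("side0.npz"))
tr=[.545,.206,-.05];sc=[.5633,.2055,-.2095];kp=[.547,-.0975,.0225]
ims=[]
for g,(x0,x1,y0,y1) in((t,(235,410,150,250)),(s,(255,405,150,255))):
    k=5;im=cv2.resize(g["frame"][y0:y1,x0:x1,::-1],None,fx=k,fy=k,interpolation=cv2.INTER_CUBIC)
    P=cloud(g);
    m=redmask(g,P);print(m.sum())
    def dr(p,B,col):
        q=(proj(g,place(p,B))-[x0,y0]+.5)*k
        for i in range(8):
            for b in(1,2,4):
                if not i&b: cv2.line(im,tuple(map(int,q[i])),tuple(map(int,q[i|b])),col,1,cv2.LINE_AA)
    dr(tr,TRAY[0],(0,255,255))
    for B in SC: dr(sc,B,(255,0,0))
    for B in KP+[box(-.0315,.0035,.0065,.0615,.026,.046)]: dr(kp,B,(0,255,0))
    cv2.imwrite(f"pics/ov{len(ims)}.png",im[:,:800]);ims.append(0)
E
```

```text
990
569
```

View pics/ov0.png

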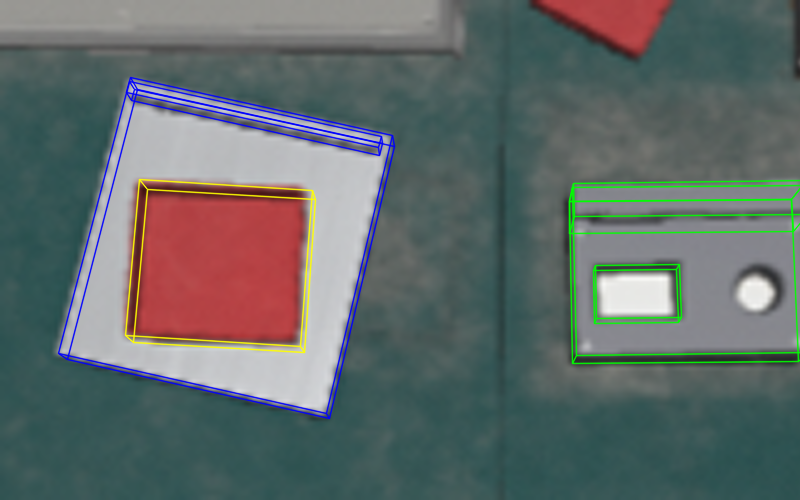

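View pics/ov1.png

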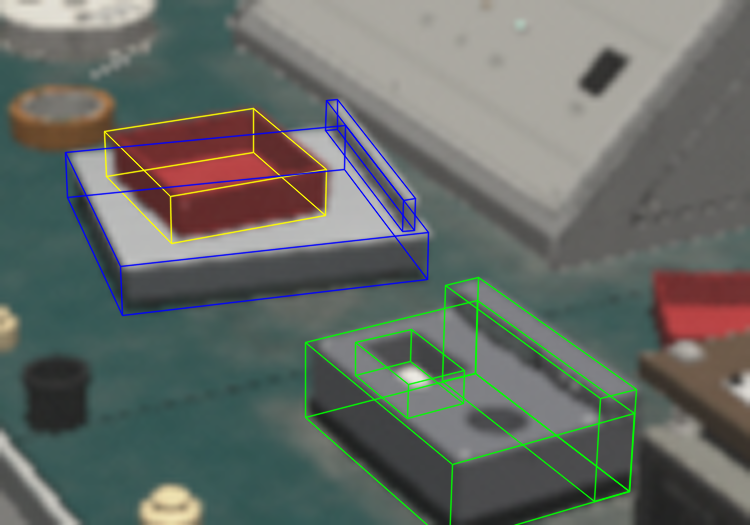

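The overlay agrees to about 2–3 mm:
- **Scale:** about (0.563, 0.206), yaw -0.21.
- **Tray:** about 46 mm short of the stop, askew by about +0.18 rad.
- **Keypad:** (0.547, -0.0975), yaw about 0.02.

Next I close the jaw and move to a point in front of the tray.

>>> arm_command([
  {"xyz":[-2.6,-2,0],"turn":-1,"jaw":255},
  {"xyz":[-5.6,-4.2,0],"turn":-2,"jaw":255},
  {"xyz":[-8.6,-6.5,0],"turn":-3.4,"jaw":255},
  {"xyz":[-11.6,-8.8,0],"turn":-3.4,"jaw":255},
  {"xyz":[-14.6,-11,0],"turn":-3.4,"jaw":255},
], force=20)

```text
clock: 0.52
position: [0.2776, 0.4556, 0.1983]
ee_rot: [-0.326, -3.124, 0.003]
force: [1.6, -1.0, -0.2]
width: 0.687
```

```bash
cat > go.py <<'E'
import sys
from cell import observe
import numpy as np
from scipy.spatial.transform import Rotation as R
def go(tgt,ang):
    s=observe();M=R.from_rotvec(s["ee_rot"]).as_matrix();p=np.array(s["position"])
    a=np.degrees(np.arctan2(M[1,0],M[0,0]));d=(np.array(tgt)-p)
    print("t",round(s["clock"],2),"pos",p.round(4),"ang",a.round(2),"F",np.round(s["force"],2),"w",s["width"])
    print("cm",(M.T@d*100).round(2),"turn",round(-((ang-a+180)%360-180),2))
def scale(xs,ys,z,c=(.5633,.206),yaw=-.21):
    return [c[0]+np.cos(yaw)*xs-np.sin(yaw)*ys,c[1]+np.sin(yaw)*xs+np.cos(yaw)*ys,z],180+np.degrees(yaw)
def key(z,kp=(.547,-.0975,.0225),x=-.014,y=.034):
    c,s=np.cos(kp[2]),np.sin(kp[2]);return [kp[0]+c*x-s*y,kp[1]+s*x+c*y,z],180+np.degrees(kp[2])
E
python3 -c "
from go import *
go(*scale(-.11,-.004,.198))"
```

```text
t 0.52 pos [0.2776 0.4556 0.1983] ang 168.07 F [ 1.59 -0.96 -0.17] w 0.6869284411462119
cm [-22.11 -18.89   0.07] turn 0.1
```

>>> arm_command([
  {"xyz":[-2.8,-2.4,0],"turn":0,"jaw":255},
  {"xyz":[-5.6,-4.8,0],"turn":0,"jaw":255},
  {"xyz":[-8.4,-7.2,0],"turn":0,"jaw":255},
  {"xyz":[-11.2,-9.6,0],"turn":0,"jaw":255},
  {"xyz":[-14,-12,0],"turn":0,"jaw":255},
])

```text
clock: 0.93
position: [0.3904, 0.3075, 0.1985]
ee_rot: [-0.326, -3.124, 0.004]
force: [0.8, 0.3, -0.1]
width: 0.321
```

```bash
python3 -c "
from go import *
go(*scale(-.115,-.004,.07))"
```

```text
t 0.93 pos [0.3904 0.3075 0.1985] ang 168.08 F [ 0.77  0.27 -0.13] w 0.32113300725946264
cm [-7.52 -6.71 12.86] turn 0.11
```

>>> arm_command([
  {"xyz":[-2.5,-2.2,0.5],"turn":0,"jaw":255},
  {"xyz":[-5,-4.5,3],"turn":0,"jaw":255},
  {"xyz":[-7.5,-6.7,6],"turn":0,"jaw":255},
  {"xyz":[-7.5,-6.7,9],"turn":0,"jaw":255},
  {"xyz":[-7.5,-6.7,12],"turn":0,"jaw":255},
])

```text
clock: 1.35
position: [0.4513, 0.2234, 0.0774]
ee_rot: [0.334, 3.123, -0.004]
force: [0.1, 0.5, -1.2]
width: 0.008
```

```bash
python3 - <<'E'
from go import *
from h import *
go(*scale(-.115,-.004,.042))
t=get_image("top");s=get_image("side")
crop(t,235,335,150,260,4,"pics/a_top.png");crop(s,250,350,130,230,5,"pics/a_side.png")
E
```

```text
t 1.35 pos [0.4513 0.2234 0.0774] ang 167.81 F [ 0.13  0.5  -1.18] w 0.00768087008899848
cm [0.18 0.24 3.54] turn -0.16
```

View pics/a_side.png

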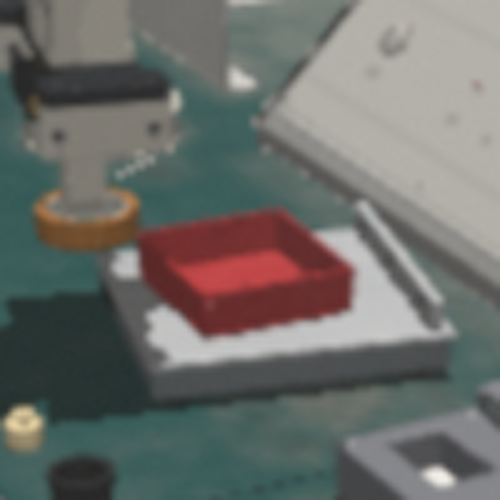

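View pics/a_top.png

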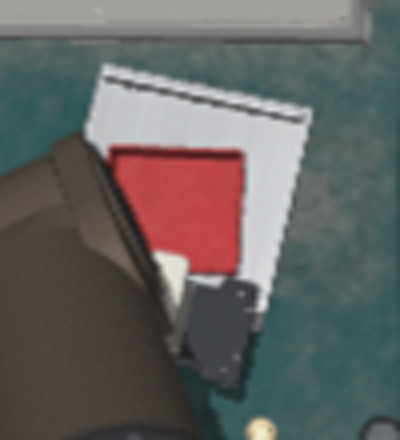

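The side view shows the shut fingers at (85,180), in front of the tray with clearance. The tray hasn't moved. Next I lower the fingers to pushing height and creep forward.

>>> arm_command([
  {"xyz":[0.2,0.2,1],"turn":0,"jaw":255},
  {"xyz":[0.2,0.2,2.2],"turn":0,"jaw":255},
  {"xyz":[0.2,0.2,3.4],"turn":0,"jaw":255},
  {"xyz":[0.2,0.2,3.5],"turn":0,"jaw":255},
  {"xyz":[0.2,0.2,3.5],"turn":0,"jaw":255},
])

```text
clock: 1.87
position: [0.4452, 0.2265, 0.0407]
ee_rot: [-0.326, -3.118, 0.012]
force: [0.1, 0.6, 0.5]
width: 0.003
```

>>> arm_command([
  {"xyz":[-0.5,0,0],"turn":0,"jaw":255},
  {"xyz":[-1,0,0],"turn":0,"jaw":255},
  {"xyz":[-1.5,0,0],"turn":0,"jaw":255},
  {"xyz":[-2,0,0],"turn":0,"jaw":255},
  {"xyz":[-2.5,0,0],"turn":0,"jaw":255},
])

```text
clock: 2.28
position: [0.4706, 0.2212, 0.0409]
ee_rot: [-0.327, -3.118, 0.011]
force: [-1.0, 0.2, -0.5]
width: 0.005
```

```bash
python3 -c "
from go import *
go(*scale(-.0315,-.004,.042))"
```

```text
t 2.28 pos [0.4706 0.2212 0.0409] ang 168.04 F [-1.03  0.18 -0.49] w 0.004785687207953869
cm [-6.23  0.04 -0.14] turn 0.07
```

>>> arm_command([
  {"xyz":[-0.5,0,0],"turn":0,"jaw":255},
  {"xyz":[-1,0,0],"turn":0,"jaw":255},
  {"xyz":[-1.5,0,0],"turn":0,"jaw":255},
  {"xyz":[-2,0,0],"turn":0,"jaw":255},
  {"xyz":[-2.4,0,0],"turn":0,"jaw":255},
])

```text
clock: 2.7
position: [0.4947, 0.216, 0.0407]
ee_rot: [-0.327, -3.118, 0.011]
force: [0.4, -0.8, 0.5]
width: 0.006
```

>>> arm_command([
  {"xyz":[-0.4,0,0],"turn":0,"jaw":255},
  {"xyz":[-0.8,0,0],"turn":0,"jaw":255},
  {"xyz":[-1.2,0,0],"turn":0,"jaw":255},
  {"xyz":[-1.6,0,0],"turn":0,"jaw":255},
  {"xyz":[-2,0,0],"turn":0,"jaw":255},
])

```text
clock: 3.12
position: [0.5145, 0.2118, 0.0406]
ee_rot: [-0.327, -3.118, 0.011]
force: [-0.6, -0.6, -0.4]
width: 0.002
```

```bash
python3 - <<'E'
from go import *
from h import *
go(*scale(-.0315,-.004,.042))
s=get_image("side");crop(s,250,350,130,230,5,"pics/b_side.png")
E
```

```text
t 3.12 pos [0.5145 0.2118 0.0406] ang 168.03 F [-0.63 -0.56 -0.42] w 0.002225939258793662
cm [-1.74  0.05 -0.15] turn 0.06
```

View pics/b_side.png

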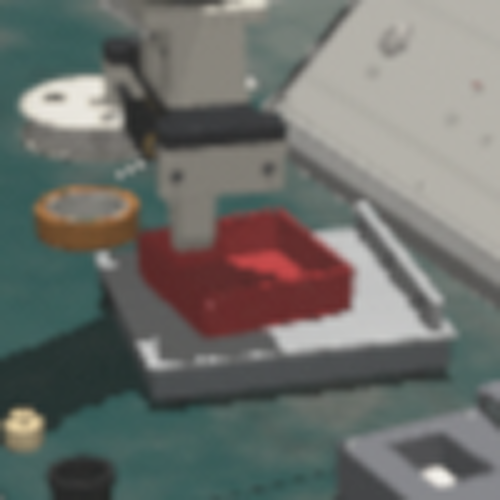

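```bash
python3 - <<'E'
from go import *
from h import *
o=observe();print(o["clock"],o["position"])
s=get_image("side");t=get_image("top")
for z in(0,.02,.03,.06): print(z,proj(s,np.array(o["position"])+[0,0,z]),proj(t,np.array(o["position"])+[0,0,z]))
crop(s,250,350,130,230,5,"pics/c_side.png");crop(t,235,335,150,260,5,"pics/c_top.png")
P=cloud(s);print(P[165:185:2,288].round(3))
E
```

```text
3.1667 [0.51546888 0.21150098 0.04068728]
0 [[287.93960258 187.21253527]] [[277.19836636 212.12786994]]
0.02 [[287.83098957 181.27444385]] [[276.438921   211.21608278]]
0.03 [[287.77626648 178.28158384]] [[276.05065299 210.74992637]]
0.06 [[287.61040583 169.20624404]] [[274.85009425 209.30851554]]
[[0.483 0.135 0.146]
 [0.483 0.135 0.14 ]
 [0.509 0.194 0.108]
 [0.509 0.195 0.102]
 [0.511 0.198 0.094]
 [0.51  0.198 0.087]
 [0.51  0.198 0.081]
 [0.515 0.208 0.07 ]
 [0.538 0.261 0.039]
 [0.534 0.252 0.036]]
```

View pics/c_side.png

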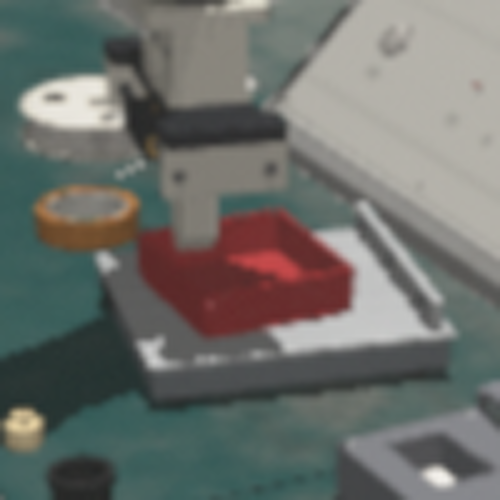

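View pics/c_top.png

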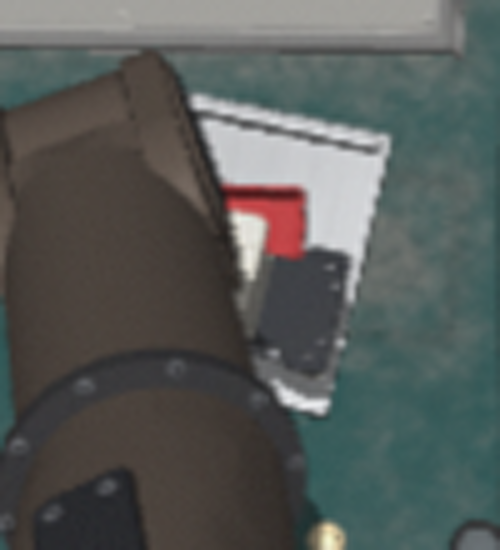

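```bash
python3 - <<'E'
from go import *
from h import *
s=get_image("side");np.savez("side_c.npz",**s)
P=cloud(s);f=s["frame"]
for r in range(150,200,2): print(r,[tuple((P[r,c]*1000).astype(int).tolist()) for c in (280,286,288,290,293,296,302)])
for r in range(174,192,2): print(r,f[r,286:296:3].tolist())
crop(s,270,330,140,205,9,"pics/d_side.png")
E
```

```text
150 [(498, 228, 160), (490, 164, 181), (497, 165, 179), (503, 164, 178), (512, 164, 177), (519, 157, 178), (755, 604, 4)]
152 [(493, 215, 158), (486, 156, 177), (489, 149, 179), (494, 146, 179), (505, 149, 177), (509, 137, 180), (527, 134, 178)]
154 [(486, 200, 157), (479, 139, 178), (484, 137, 178), (489, 134, 178), (497, 131, 178), (503, 124, 179), (519, 119, 178)]
156 [(479, 184, 157), (471, 122, 179), (479, 127, 176), (484, 123, 176), (492, 121, 176), (499, 115, 177), (518, 116, 173)]
158 [(481, 188, 149), (472, 125, 172), (476, 119, 173), (482, 120, 171), (493, 124, 168), (501, 119, 169), (519, 118, 166)]
160 [(480, 187, 144), (473, 127, 165), (480, 128, 163), (483, 122, 164), (492, 120, 164), (502, 123, 161), (520, 120, 159)]
162 [(625, 525, 1), (473, 128, 158), (478, 125, 158), (487, 130, 155), (494, 125, 156), (503, 125, 154), (521, 123, 152)]
164 [(614, 501, 3), (476, 134, 150), (481, 131, 150), (488, 133, 148), (496, 129, 148), (505, 128, 147), (521, 121, 147)]
166 [(605, 481, 3), (473, 129, 146), (482, 135, 142), (487, 130, 143), (496, 130, 142), (504, 126, 142), (521, 122
[... 1768 characters left out ...]
98 [(466, 162, 34), (484, 156, 32), (490, 155, 31), (494, 151, 32), (504, 150, 31), (510, 143, 32), (527, 136, 32)]
174 [[120, 117, 109], [127, 125, 117], [124, 114, 107], [123, 53, 53]]
176 [[116, 113, 106], [127, 123, 115], [121, 109, 103], [113, 48, 47]]
178 [[104, 101, 94], [109, 105, 98], [107, 84, 79], [116, 48, 48]]
180 [[108, 68, 66], [106, 61, 59], [108, 52, 50], [114, 47, 47]]
182 [[106, 45, 45], [102, 45, 44], [99, 45, 44], [117, 50, 50]]
184 [[92, 42, 42], [93, 45, 44], [93, 44, 44], [93, 45, 44]]
186 [[92, 42, 42], [93, 43, 43], [93, 46, 45], [93, 45, 44]]
188 [[91, 40, 41], [92, 43, 42], [97, 44, 44], [100, 46, 45]]
190 [[92, 43, 42], [92, 41, 40], [117, 58, 59], [106, 46, 46]]
```

View pics/d_side.png

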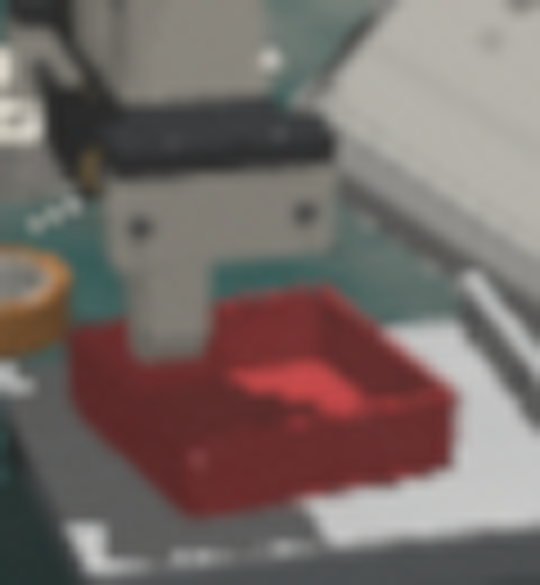

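The side view disagrees with the reported height. The fingertip bottom is at pixel (288,179), which the depth puts at z ≈ 0.072. The state says 0.041. The finger has passed over the front wall without touching it, and the tray hasn't moved. I'll back off in front of the tray and measure this offset.

>>> arm_command([
  {"xyz":[0,0,-0.6],"turn":0,"jaw":255},
  {"xyz":[1.5,0,-1.5],"turn":0,"jaw":255},
  {"xyz":[3.5,0,-1.5],"turn":0,"jaw":255},
  {"xyz":[5.5,0,-1.5],"turn":0,"jaw":255},
  {"xyz":[7,0,-1.5],"turn":0,"jaw":255},
])

```text
clock: 3.73
position: [0.4441, 0.2269, 0.0564]
ee_rot: [-0.326, -3.118, 0.011]
force: [-0.6, -0.3, -1.0]
width: 0.007
```

>>> arm_command([
  {"xyz":[0.5,0,0],"turn":0,"jaw":255},
  {"xyz":[0.5,0,0],"turn":0,"jaw":255},
])

```text
clock: 3.9
position: [0.4379, 0.2285, 0.0569]
ee_rot: [-0.323, -3.117, 0.01]
force: [0.1, 1.0, -0.5]
width: 0.005
```

```bash
cat >> go.py <<'E'
from h import *
def tip(n,k=9,w=30,h=35):
    s=get_image("side");o=observe();p=np.array(o["position"])
    uv=proj(s,p)[0];u,v=uv.astype(int);crop(s,u-w,u+w,v-45,v+25,k,f"pics/{n}.png")
    P=cloud(s);X=P.reshape(-1,3)
    m=(abs(P[...,0]-p[0])<.03)&(abs(P[...,1]-p[1])<.04)&(s["depth"]>0)
    f=s["frame"].astype(int);grey=(f.max(-1)-f.min(-1)<25)
    print("uv of TCP",uv.round(1))
    for r in range(v-16,v+4):
        cs=[c for c in range(u-10,u+11) if m[r,c] and grey[r,c]]
        if cs: print(r,cs[0],cs[-1],(np.median([P[r,c] for c in cs],0)*1000).astype(int))
    return s
E
python3 - <<'E'
from go import *
go(*scale(-.115,-.004,.042))
tip("e_side")
E
```

```text
t 3.9 pos [0.4379 0.2285 0.0569] ang 168.17 F [ 0.06  0.98 -0.54] w 0.005400229817925979
cm [-1.25  0.02  1.48] turn 0.2
uv of TCP [262.8 184.8]
168 259 267 [435 212 118]
169 259 267 [435 210 114]
170 259 267 [436 213 111]
171 259 267 [435 212 107]
172 259 267 [434 213 104]
173 259 267 [433 210 102]
174 260 266 [434 211  98]
175 260 266 [437 217  92]
176 260 265 [437 223  88]
```

View pics/e_side.png

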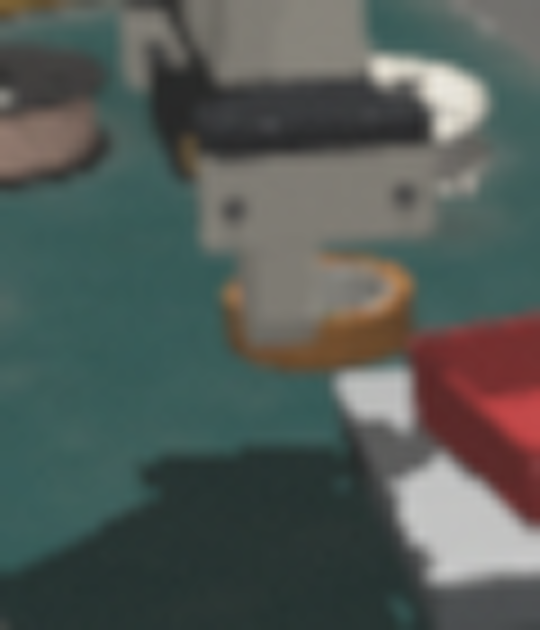

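Here the fingertip ends at row ~177, true z ≈ 0.087, against 0.057 reported. So there is a steady height offset of about +30 mm, and x and y agree. I'll lower accordingly and verify.

>>> arm_command([
  {"xyz":[0,0,1],"turn":0,"jaw":255},
  {"xyz":[0,0,2],"turn":0,"jaw":255},
  {"xyz":[0,0,3],"turn":0,"jaw":255},
  {"xyz":[0,0,4.2],"turn":0,"jaw":255},
  {"xyz":[0,0,4.2],"turn":0,"jaw":255},
])

```text
clock: 4.37
position: [0.4379, 0.2267, 0.0122]
ee_rot: [-0.325, -3.115, 0.015]
force: [0.1, 1.1, -0.3]
width: 0.005
```

```bash
python3 - <<'E'
from go import *
go(*scale(-.115,-.004,.012))
s=tip("f_side")
p=np.array(observe()["position"])
for b in(.02,.025,.03,.035): print(b,proj(s,place([p[0],p[1],-.21],np.array([[-.0095,-.018,p[2]+b],[.0095,-.018,p[2]+b]]))).round(1).tolist())
E
```

```text
t 4.37 pos [0.4379 0.2267 0.0122] ang 168.08 F [ 0.14  1.11 -0.3 ] w 0.005406703125033251
cm [-1.2   0.18  0.  ] turn 0.11
uv of TCP [263.2 198.1]
182 260 268 [438 211  73]
183 260 268 [438 209  69]
184 260 268 [435 211  66]
185 260 268 [436 211  63]
186 260 268 [435 210  59]
187 260 268 [434 209  57]
188 260 268 [437 211  52]
189 261 267 [436 216  48]
190 261 265 [436 222  42]
195 267 267 [465 263   3]
196 261 268 [461 261   3]
197 257 269 [453 262   0]
198 254 270 [444 253   0]
199 253 271 [441 245   1]
200 253 272 [439 238   1]
201 253 273 [437 229   0]
0.02 [[260.9, 194.8], [267.0, 194.2]]
0.025 [[260.8, 193.3], [267.0, 192.6]]
0.03 [[260.7, 191.8], [266.9, 191.1]]
0.035 [[260.7, 190.3], [266.9, 189.6]]
```

View pics/f_side.png

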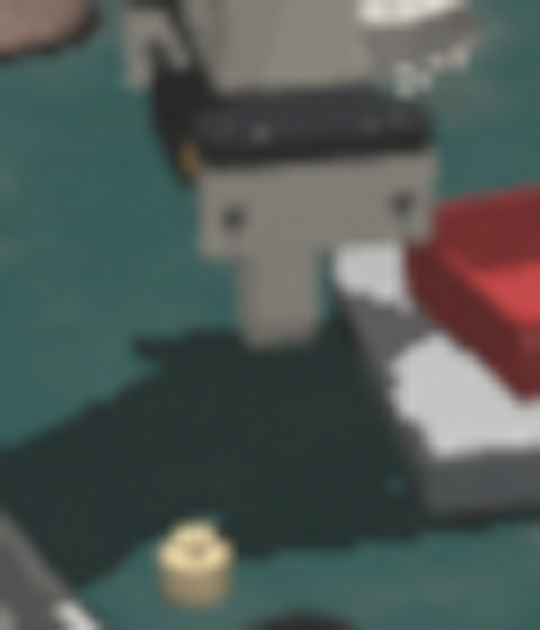

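The tip is now at true z ≈ 0.044, in front of the pan and below the tray rim. Next I push, checking as I go.

>>> arm_command([
  {"xyz":[-0.8,0.2,0.2],"turn":0,"jaw":255},
  {"xyz":[-1.6,0.2,0.2],"turn":0,"jaw":255},
  {"xyz":[-2.4,0.2,0.2],"turn":0,"jaw":255},
  {"xyz":[-3,0.2,0.2],"turn":0,"jaw":255},
  {"xyz":[-3.5,0.2,0.2],"turn":0,"jaw":255},
])

```text
clock: 4.83
position: [0.4744, 0.2214, 0.0112]
ee_rot: [-0.327, -3.117, 0.013]
force: [-0.1, -0.8, -0.2]
width: 0.008
```

>>> arm_command([
  {"xyz":[-0.4,0,0],"turn":0,"jaw":255},
  {"xyz":[-0.8,0,0],"turn":0,"jaw":255},
  {"xyz":[-1.2,0,0],"turn":0,"jaw":255},
  {"xyz":[-1.6,0,0],"turn":0,"jaw":255},
  {"xyz":[-2,0,0],"turn":0,"jaw":255},
])

```text
clock: 5.25
position: [0.494, 0.2173, 0.0111]
ee_rot: [-0.326, -3.116, 0.013]
force: [-1.3, 0.6, 1.4]
width: 0.004
```

```bash
python3 - <<'E'
from go import *
go(*scale(-.0315,-.004,.011))
s=get_image("side");crop(s,250,350,130,230,5,"pics/g_side.png")
E
```

```text
t 5.25 pos [0.494  0.2173 0.0111] ang 168.05 F [-1.25  0.62  1.43] w 0.003897511549790429
cm [-3.87 -0.06 -0.02] turn 0.08
```

View pics/g_side.png

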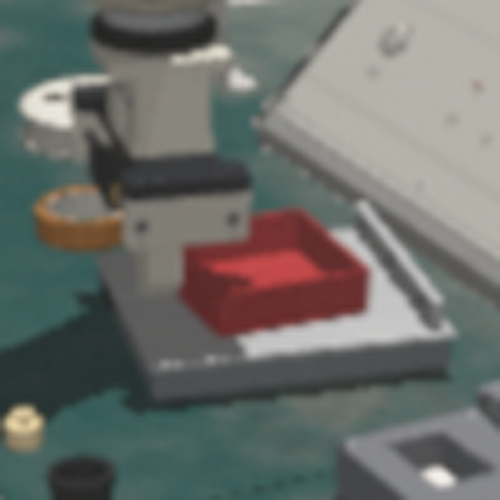

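The tray is moving and has squared to the fingers: its front face is at crop (185,270). I keep pushing, more slowly near the stop.

>>> arm_command([
  {"xyz":[-0.5,0,0],"turn":0,"jaw":255},
  {"xyz":[-1,0,0],"turn":0,"jaw":255},
  {"xyz":[-1.5,0,0],"turn":0,"jaw":255},
  {"xyz":[-2,0,0],"turn":0,"jaw":255},
  {"xyz":[-2.5,0,0],"turn":0,"jaw":255},
])

```text
clock: 5.72
position: [0.52, 0.2117, 0.011]
ee_rot: [-0.327, -3.117, 0.013]
force: [-0.2, 0.8, 0.5]
width: 0.007
```

>>> arm_command([
  {"xyz":[-0.2,0,0],"turn":0,"jaw":255},
  {"xyz":[-0.4,0,0],"turn":0,"jaw":255},
  {"xyz":[-0.6,0,0],"turn":0,"jaw":255},
  {"xyz":[-0.8,0,0],"turn":0,"jaw":255},
  {"xyz":[-0.9,0,0],"turn":0,"jaw":255},
])

```text
clock: 6.13
position: [0.529, 0.2098, 0.011]
ee_rot: [-0.327, -3.117, 0.013]
force: [-0.3, 0.3, -0.4]
width: 0.004
```

```bash
python3 - <<'E'
from go import *
go(*scale(-.0315,-.004,.011))
s=get_image("side");crop(s,250,350,130,230,6,"pics/h_side.png")
t=get_image("top");crop(t,235,335,150,250,5,"pics/h_top.png")
E
```

```text
t 6.13 pos [0.529  0.2098 0.011 ] ang 168.01 F [-0.27  0.32 -0.41] w 0.004103665690432307
cm [-0.29 -0.06 -0.01] turn 0.04
```

View pics/h_side.png

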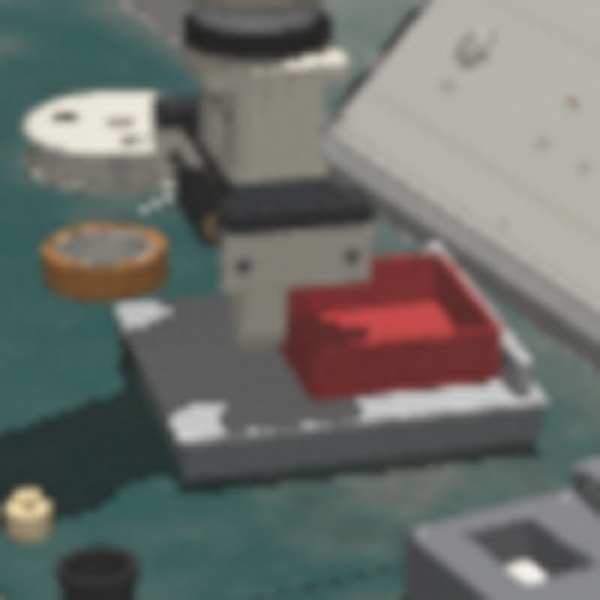

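View pics/h_top.png

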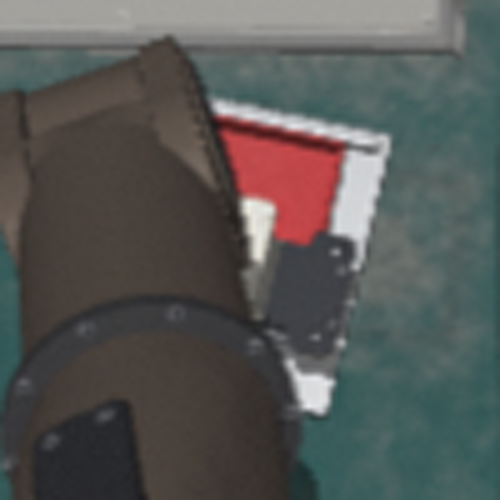

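The tray is almost at the stop, with only a thin gap left. I press on in small steps and watch the force.

>>> arm_command([
  {"xyz":[-0.1,0,0],"turn":0,"jaw":255},
  {"xyz":[-0.2,0,0],"turn":0,"jaw":255},
  {"xyz":[-0.3,0,0],"turn":0,"jaw":255},
  {"xyz":[-0.35,0,0],"turn":0,"jaw":255},
  {"xyz":[-0.35,0,0],"turn":0,"jaw":255},
])

```text
clock: 6.65
position: [0.5313, 0.2092, 0.0108]
ee_rot: [-0.327, -3.116, 0.014]
force: [-5.6, 0.3, 3.6]
width: 0.003
```

>>> arm_command([
  {"xyz":[-0.1,0,0],"turn":0,"jaw":255},
  {"xyz":[-0.2,0,0],"turn":0,"jaw":255},
  {"xyz":[-0.2,0,0],"turn":0,"jaw":255},
])

```text
clock: 6.9
position: [0.5312, 0.2092, 0.0107]
ee_rot: [-0.325, -3.112, 0.014]
force: [-8.8, 1.9, 6.9]
width: 0.005
```

The force rises to 9 N with no further motion, so the tray is seated. I retreat straight back and then lift.

>>> arm_command([
  {"xyz":[0.5,0,0],"turn":0,"jaw":255},
  {"xyz":[1.5,0,0],"turn":0,"jaw":255},
  {"xyz":[3,0,0],"turn":0,"jaw":255},
  {"xyz":[4.5,0,0],"turn":0,"jaw":255},
  {"xyz":[5,0,-2],"turn":0,"jaw":255},
])

```text
clock: 7.32
position: [0.478, 0.2192, 0.0286]
ee_rot: [-0.322, -3.107, 0.019]
force: [-1.5, -0.7, 0.5]
width: 0.006
```

>>> arm_command([
  {"xyz":[0.5,1,-2.5],"turn":0,"jaw":255},
  {"xyz":[0.5,-1,-5],"turn":0,"jaw":255},
  {"xyz":[0.5,-3,-7.5],"turn":-3,"jaw":255},
  {"xyz":[0.5,-6,-9],"turn":-6,"jaw":255},
  {"xyz":[0.5,-9.5,-9],"turn":-10,"jaw":255},
])

```text
clock: 7.73
position: [0.4571, 0.1294, 0.1231]
ee_rot: [-0.043, -3.129, 0.012]
force: [1.1, 0.0, -0.3]
width: 0.008
```

```bash
python3 - <<'E'
from go import *
go(*key(.1))
E
```

```text
t 7.73 pos [0.4571 0.1294 0.1231] ang 178.43 F [ 1.1   0.03 -0.29] w 0.007933388036131217
cm [ -8.06 -19.1    2.36] turn -2.85
```

>>> arm_command([
  {"xyz":[-1.5,-3.5,0],"turn":-1,"jaw":255},
  {"xyz":[-3,-7,0],"turn":-2.8,"jaw":255},
  {"xyz":[-4.5,-10.5,0],"turn":-2.8,"jaw":255},
  {"xyz":[-6,-14,0],"turn":-2.8,"jaw":255},
  {"xyz":[-7.5,-17.5,0],"turn":-2.8,"jaw":255},
])

```text
clock: 8.15
position: [0.5276, -0.0493, 0.1238]
ee_rot: [0.034, -3.13, 0.012]
force: [1.5, 0.7, 0.5]
width: 0.006
```

```bash
python3 - <<'E'
from go import *
from meas import run
go(*key(.06))
s=get_image("side");t=get_image("top");np.savez("side1.npz",**s);np.savez("top1.npz",**t)
crop(t,235,415,140,260,4,"pics/i_top.png");crop(s,260,400,110,250,5,"pics/i_side.png")
E
```

```text
t 8.15 pos [ 0.5276 -0.0493  0.1238] ang -178.75 F [1.53 0.68 0.45] w 0.006315378912285112
cm [-0.51 -1.42  6.38] turn -0.04
```

View pics/i_top.png

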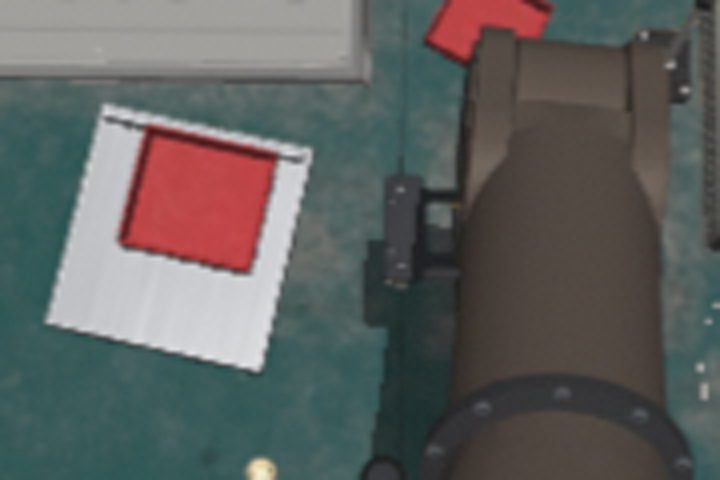

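View pics/i_side.png

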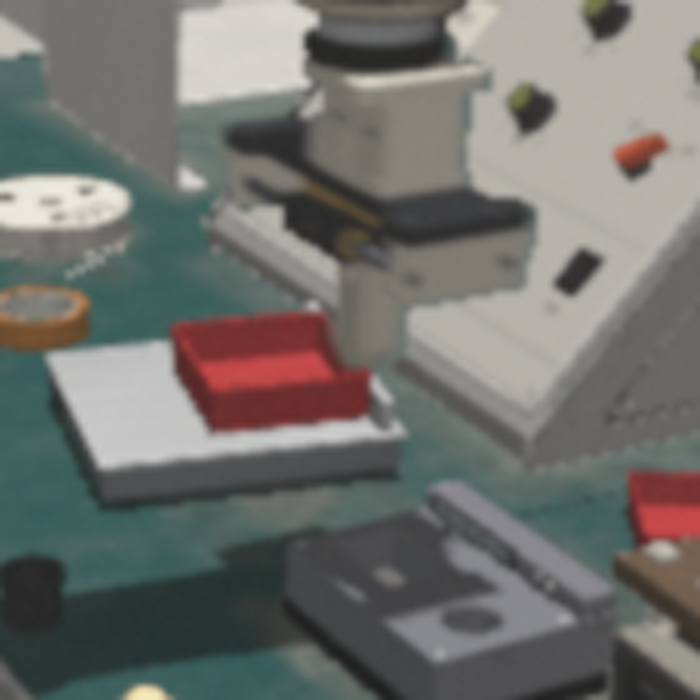

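The tray appears seated along the stop, with its rear edge at crop (145,128)–(275,158). Next I measure that and where the finger is relative to the well.

```bash
python3 - <<'E'
from h import *
t=dict(np.load("top1.npz"));s=dict(np.load("side1.npz"))
P=cloud(t);m=redmask(t,P,(.44,.06),(.70,.36))
sc=np.array([.5633,.206,-.21])
for fb in(TRAY,):
    tr,c=fit([(t,m)],fb,[.59,.195,-.2]);c_,s_=np.cos(sc[2]),np.sin(sc[2]);d=tr[:2]-sc[:2]
    print("tray",tr.round(4),round(c,3),"in scale",(c_*d[0]+s_*d[1]).round(4),(-s_*d[0]+c_*d[1]).round(4),"dyaw",(tr[2]-sc[2]).round(3))
# edges of red region vs stop: minAreaRect in pixel of red & angle of stop line
q=P[m>0];print(rect(q))
k=6;x0,y0=240,160;im=cv2.resize(t["frame"][y0:y0+80,x0:x0+90,::-1],None,fx=k,fy=k,interpolation=cv2.INTER_CUBIC)
def dr(p,B,col):
    z=(proj(t,place(p,B))-[x0,y0]+.5)*k
    for i in range(8):
        for b in(1,2,4):
            if not i&b: cv2.line(im,tuple(map(int,z[i])),tuple(map(int,z[i|b])),col,1,cv2.LINE_AA)
d=.029;dr([sc[0]+np.cos(sc[2])*d,sc[1]+np.sin(sc[2])*d,sc[2]],TRAY[0],(0,255,255))
for B in SC: dr(sc,B,(255,0,0))
cv2.imwrite("pics/j_top.png",im)
f=s["frame"].astype(int)
# finger in side view
P=cloud(s);p=np.array([.528,-.0493,.1238])
g=(abs(P[...,0]-p[0])<.04)&(abs(P[...,1]-p[1])<.04)&(P[...,2]<.21)&(P[...,2]>.12)
for r in range(165,186,2):
    c=np.where(g[r])[0]
    if len(c): print(r,c[0],c[-1],(P[r,c].min(0)*1000).astype(int),(P[r,c].max(0)*1000).astype(int))
E
```

```text
tray [ 0.5901  0.1875 -0.1666] 0.172 in scale 0.0301 -0.0125 dyaw 0.043
(array([478.3, 157.9]), array([363.4, 134.7]), 15.87)
165 328 338 [519 -71 197] [530 -34 209]
167 328 338 [517 -71 192] [528 -37 204]
169 328 338 [518 -69 186] [531 -34 198]
171 328 340 [518 -69 181] [538 -35 192]
173 328 341 [518 -70 175] [538 -35 187]
175 328 341 [520 -69 168] [539 -33 180]
177 328 341 [518 -70 162] [542 -32 176]
179 329 341 [518 -66 159] [540 -37 169]
181 330 339 [517 -66 156] [540 -45 164]
183 332 333 [520 -56 153] [524 -54 155]
```

View pics/j_top.png

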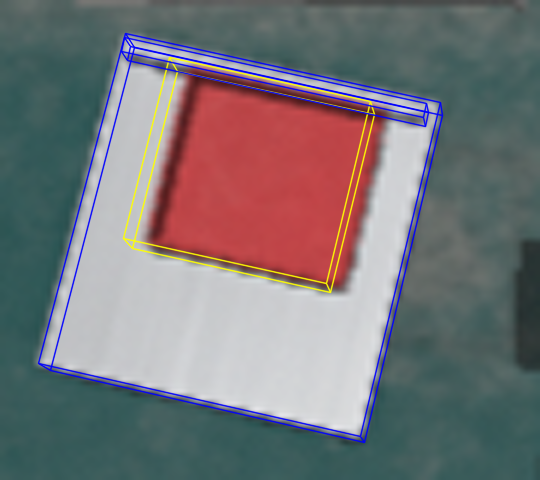

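The tray is flush: its front edge coincides with the seated model, yaw matches the stop, and y is about -13 mm, inside ±34. Next I descend above the rectangular well, to true z ≈ 0.075.

>>> arm_command([
  {"xyz":[-0.5,-1.4,1.5],"turn":0,"jaw":255},
  {"xyz":[-0.5,-1.4,3.5],"turn":0,"jaw":255},
  {"xyz":[-0.5,-1.4,5.5],"turn":0,"jaw":255},
  {"xyz":[-0.5,-1.4,7],"turn":0,"jaw":255},
  {"xyz":[-0.5,-1.4,7.4],"turn":0,"jaw":255},
])

```text
clock: 8.67
position: [0.5313, -0.0691, 0.0478]
ee_rot: [0.02, -3.128, 0.018]
force: [-0.0, 0.5, 0.1]
width: 0.009
```

>>> arm_command([
  {"xyz":[0,0,0],"turn":0,"jaw":255},
  {"xyz":[0,0,0],"turn":0,"jaw":255},
])

```text
clock: 8.83
position: [0.531, -0.0686, 0.048]
ee_rot: [0.021, -3.128, 0.018]
force: [0.6, -0.6, 0.5]
width: 0.002
```

```bash
python3 - <<'E'
from go import *
go(*key(.0))
s=get_image("side");t=get_image("top")
k=6;x0,y0=300,150;im=cv2.resize(s["frame"][y0:y0+100,x0:x0+100,::-1],None,fx=k,fy=k,interpolation=cv2.INTER_CUBIC)
kp=[.547,-.0975,.0225]
def dr(p,B,col):
    z=(proj(s,place(p,B))-[x0,y0]+.5)*k
    for i in range(8):
        for b in(1,2,4):
            if not i&b: cv2.line(im,tuple(map(int,z[i])),tuple(map(int,z[i|b])),col,1,cv2.LINE_AA)
for B in KP+[box(-.0315,.0035,.0065,.0615,.026,.046)]: dr(kp,B,(0,255,0))
o=observe();p=o["position"]
dr([p[0],p[1],.0225],box(-.0095,.0095,-.018,.018,p[2]+.03,p[2]+.09),(0,255,255))
cv2.imwrite("pics/k_side.png",im)
P=cloud(s);g=(abs(P[...,0]-p[0])<.04)&(abs(P[...,1]-p[1])<.04)&(P[...,2]<.15)&(P[...,2]>p[2]+.022)
for r in range(185,215,2):
    c=np.where(g[r])[0]
    if len(c): print(r,c[0],c[-1],(P[r,c].min(0)*1000).astype(int),(P[r,c].max(0)*1000).astype(int))
E
```

```text
t 8.83 pos [ 0.531  -0.0686  0.048 ] ang -179.25 F [ 0.59 -0.56  0.47] w 0.002144630410145563
cm [-0.2   0.53  4.79] turn -0.54
185 322 323 [497 -46 148] [499 -43 149]
187 325 325 [499 -57 148] [499 -57 148]
189 328 328 [498 -75 149] [498 -75 149]
191 331 343 [499 -98 147] [529 -87 148]
193 332 339 [502 -98 123] [525 -49 146]
195 332 342 [523 -91 118] [534 -52 134]
197 332 342 [522 -87 111] [533 -50 127]
199 332 342 [521 -88 105] [532 -49 121]
201 332 342 [522 -90 100] [531 -51 115]
203 332 345 [523 -89  93] [542 -49 111]
205 332 345 [523 -87  90] [542 -53 103]
207 333 345 [521 -87  87] [545 -61  97]
209 334 344 [522 -88  82] [542 -62  92]
211 334 341 [520 -80  76] [540 -65  85]
```

View pics/k_side.png

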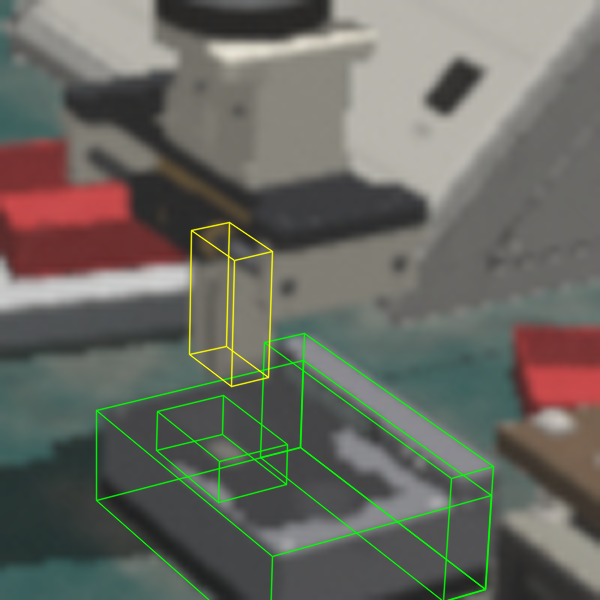

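The overlay puts the finger block about 5 mm right of the well's centre. I correct that and lower the tip to just into the well.

>>> arm_command([
  {"xyz":[-0.2,0.6,0],"turn":-0.5,"jaw":255},
  {"xyz":[-0.2,0.6,0.5],"turn":-0.5,"jaw":255},
  {"xyz":[-0.2,0.6,1],"turn":-0.5,"jaw":255},
  {"xyz":[-0.2,0.6,1.5],"turn":-0.5,"jaw":255},
  {"xyz":[-0.2,0.6,1.8],"turn":-0.5,"jaw":255},
])

```text
clock: 9.35
position: [0.5332, -0.0631, 0.0298]
ee_rot: [0.034, -3.129, 0.018]
force: [-0.1, -0.0, -0.1]
width: 0.003
```

```bash
python3 - <<'E'
from go import *
go(*key(.0))
E
```

```text
t 9.35 pos [ 0.5332 -0.0631  0.0298] ang -178.75 F [-0.14 -0.03 -0.07] w 0.00284776954521617
cm [ 0.06 -0.04  2.99] turn -0.04
```

>>> arm_command([
  {"xyz":[0.05,0,0.6],"turn":0,"jaw":255},
  {"xyz":[0.05,0,1.2],"turn":0,"jaw":255},
  {"xyz":[0.05,0,1.8],"turn":0,"jaw":255},
  {"xyz":[0.05,0,2.2],"turn":0,"jaw":255},
  {"xyz":[0.05,0,2.4],"turn":0,"jaw":255},
])

```text
clock: 9.77
position: [0.5319, -0.0634, 0.005]
ee_rot: [0.034, -3.128, 0.018]
force: [-0.8, -0.2, 0.7]
width: 0.004
```

```bash
python3 - <<'E'
from go import *
go(*key(.0))
s=get_image("side");crop(s,300,400,150,250,6,"pics/l_side.png")
E
```

```text
t 9.77 pos [ 0.5319 -0.0634  0.005 ] ang -178.76 F [-0.78 -0.17  0.71] w 0.004006979972928444
cm [-0.04 -0.04  0.5 ] turn -0.05
```

View pics/l_side.png

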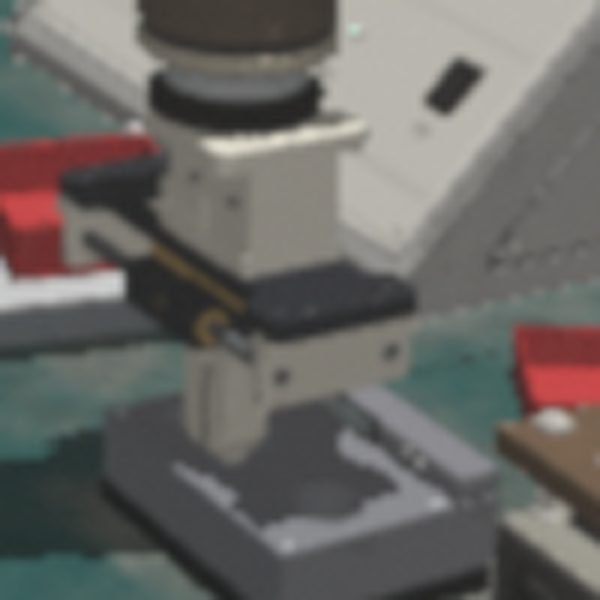

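The tip is inside the rectangular well at crop (225,455), with no contact force. I continue down in small steps.

>>> arm_command([
  {"xyz":[0,0,0.3],"turn":0,"jaw":255},
  {"xyz":[0,0,0.6],"turn":0,"jaw":255},
  {"xyz":[0,0,0.9],"turn":0,"jaw":255},
  {"xyz":[0,0,1],"turn":0,"jaw":255},
  {"xyz":[0,0,1],"turn":0,"jaw":255},
])

```text
clock: 10.23
position: [0.532, -0.0635, -0.005]
ee_rot: [0.034, -3.128, 0.018]
force: [-0.5, 0.9, 4.2]
width: 0.003
```

>>> arm_command([
  {"xyz":[0,0,0.2],"turn":0,"jaw":255},
  {"xyz":[0,0,0.3],"turn":0,"jaw":255},
  {"xyz":[0,0,0.3],"turn":0,"jaw":255},
])

```text
clock: 10.48
position: [0.5321, -0.0635, -0.0073]
ee_rot: [0.034, -3.128, 0.017]
force: [-3.5, 0.6, 13.1]
width: 0.003
```

It reads 4 N and then 13 N with little further travel, so the key is at its bottom. I hold for more than a second.

>>> arm_command([
  {"xyz":[0,0,0.1],"turn":0,"jaw":255},
  {"xyz":[0,0,0.1],"turn":0,"jaw":255},
  {"xyz":[0,0,0.1],"turn":0,"jaw":255},
  {"xyz":[0,0,0.1],"turn":0,"jaw":255},
  {"xyz":[0,0,0.1],"turn":0,"jaw":255},
])

```text
clock: 10.9
position: [0.5321, -0.0635, -0.0074]
ee_rot: [0.034, -3.129, 0.017]
force: [-4.1, 0.7, 15.8]
width: 0.006
```

>>> arm_command([
  {"xyz":[0,0,0.1],"turn":0,"jaw":255},
  {"xyz":[0,0,0.1],"turn":0,"jaw":255},
  {"xyz":[0,0,0.1],"turn":0,"jaw":255},
  {"xyz":[0,0,0.1],"turn":0,"jaw":255},
  {"xyz":[0,0,0.1],"turn":0,"jaw":255},
])

```text
clock: 11.32
position: [0.5322, -0.0635, -0.0074]
ee_rot: [0.034, -3.129, 0.016]
force: [-5.0, 1.4, 17.1]
width: 0.005
```

>>> arm_command([
  {"xyz":[0,0,0.1],"turn":0,"jaw":255},
  {"xyz":[0,0,0.1],"turn":0,"jaw":255},
  {"xyz":[0,0,0.1],"turn":0,"jaw":255},
  {"xyz":[0,0,0.1],"turn":0,"jaw":255},
  {"xyz":[0,0,0.1],"turn":0,"jaw":255},
])

```text
clock: 11.73
position: [0.5322, -0.0635, -0.0074]
ee_rot: [0.033, -3.13, 0.016]
force: [-4.8, 0.5, 16.9]
width: 0.006
```

```bash
python3 - <<'E'
from go import *
go(*key(.0))
s=get_image("side");t=get_image("top");np.savez("side2.npz",**s);np.savez("top2.npz",**t)
crop(s,260,400,140,250,5,"pics/m_side.png")
E
```

```text
t 11.73 pos [ 0.5322 -0.0635 -0.0074] ang -178.78 F [-4.77  0.48 16.88] w 0.006257863728906775
cm [ 0.   -0.04 -0.74] turn -0.07
```

View pics/m_side.png

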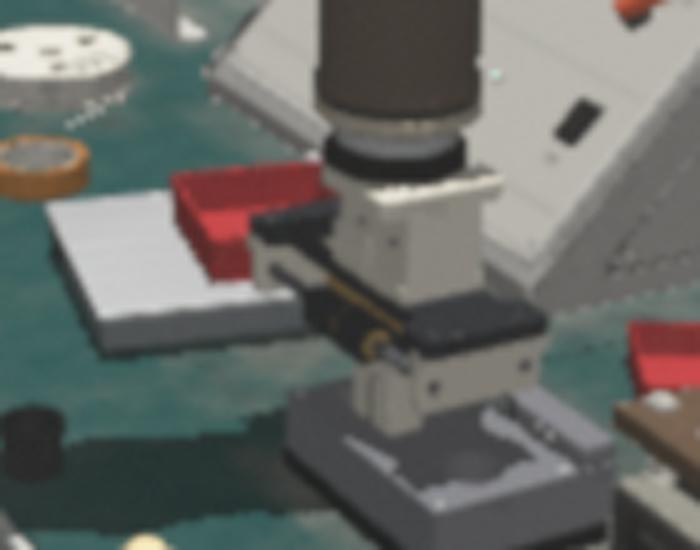

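The force is steady at 17 N. As a check that this really was key travel, I release in 2 mm steps and read the spring force.

>>> arm_command([
  {"xyz":[0,0,-0.05],"turn":0,"jaw":255},
  {"xyz":[0,0,-0.1],"turn":0,"jaw":255},
  {"xyz":[0,0,-0.1],"turn":0,"jaw":255},
])

```text
clock: 12.08
position: [0.5321, -0.0634, -0.0062]
ee_rot: [0.033, -3.13, 0.016]
force: [-0.5, 0.5, 4.7]
width: 0.001
```

>>> arm_command([
  {"xyz":[0,0,-0.1],"turn":0,"jaw":255},
  {"xyz":[0,0,-0.2],"turn":0,"jaw":255},
  {"xyz":[0,0,-0.2],"turn":0,"jaw":255},
])

```text
clock: 12.33
position: [0.5321, -0.0634, -0.0041]
ee_rot: [0.033, -3.13, 0.016]
force: [0.1, -0.0, 2.7]
width: 0.004
```

>>> arm_command([
  {"xyz":[0,0,-0.1],"turn":0,"jaw":255},
  {"xyz":[0,0,-0.2],"turn":0,"jaw":255},
  {"xyz":[0,0,-0.2],"turn":0,"jaw":255},
])

```text
clock: 12.58
position: [0.5321, -0.0635, -0.0021]
ee_rot: [0.033, -3.13, 0.016]
force: [-0.4, -0.7, 2.8]
width: 0.003
```

>>> arm_command([
  {"xyz":[0,0,-0.1],"turn":0,"jaw":255},
  {"xyz":[0,0,-0.2],"turn":0,"jaw":255},
  {"xyz":[0,0,-0.2],"turn":0,"jaw":255},
])

```text
clock: 12.83
position: [0.5322, -0.0634, -0.0]
ee_rot: [0.033, -3.13, 0.016]
force: [0.8, -0.2, 0.0]
width: 0.005
```

The release follows the key's spring (4.7, 2.7, 2.8, then 0 N over about 6 mm), so the key was fully down and is up again. Next I lift clear and take final pictures.

>>> arm_command([
  {"xyz":[0,0,-1],"turn":0,"jaw":255},
  {"xyz":[0,0,-3],"turn":0,"jaw":255},
  {"xyz":[0,0,-6],"turn":0,"jaw":255},
  {"xyz":[0,0,-9],"turn":0,"jaw":255},
  {"xyz":[0,0,-12],"turn":0,"jaw":255},
])

```text
clock: 13.25
position: [0.5332, -0.0622, 0.1218]
ee_rot: [0.033, -3.129, 0.016]
force: [0.1, 1.1, -0.5]
width: 0.002
```

>>> arm_command([
  {"xyz":[2,0,-1],"turn":0,"jaw":255},
  {"xyz":[4,0,-2],"turn":0,"jaw":255},
  {"xyz":[6,0,-3],"turn":0,"jaw":255},
  {"xyz":[6,0,-3],"turn":0,"jaw":255},
  {"xyz":[6,0,-3],"turn":0,"jaw":255},
])

```text
clock: 13.67
position: [0.4734, -0.0632, 0.1537]
ee_rot: [0.033, -3.131, 0.015]
force: [-0.2, 0.7, 0.0]
width: 0.006
```

```bash
python3 - <<'E'
from go import *
go(*key(.1))
s=get_image("side");t=get_image("top");np.savez("side3.npz",**s);np.savez("top3.npz",**t)
crop(t,235,415,140,265,4,"pics/n_top.png");crop(s,240,400,130,260,5,"pics/n_side.png")
t0=dict(np.load("top1.npz"));d=np.abs(t["frame"][160:240,240:325].astype(int)-t0["frame"][160:240,240:325]).max(-1);print("tray area changed px",(d>40).sum())
s0=dict(np.load("side0.npz"));d=np.abs(s["frame"][195:265,245:300].astype(int)-s0["frame"][195:265,245:300]).max(-1);print("bystander area changed px",(d>60).sum())
E
```

```text
t 13.67 pos [ 0.4734 -0.0632  0.1537] ang -178.81 F [-0.19  0.68  0.03] w 0.005531316969781119
cm [-5.93 -0.13  5.32] turn -0.1
tray area changed px 0
bystander area changed px 65
```

View pics/n_top.png

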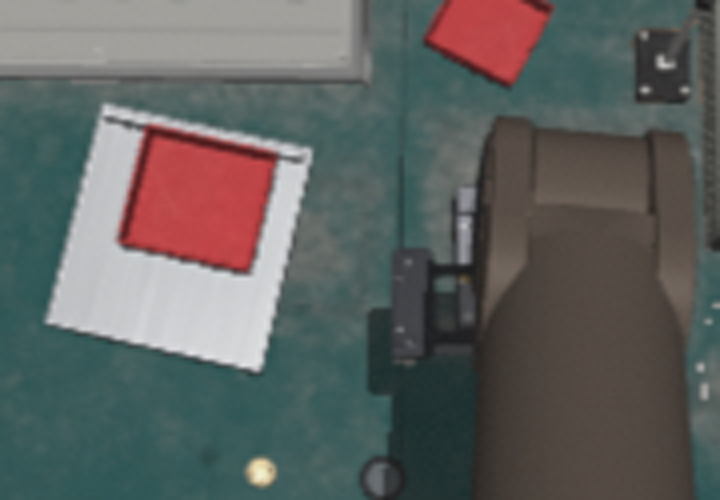

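View pics/n_side.png

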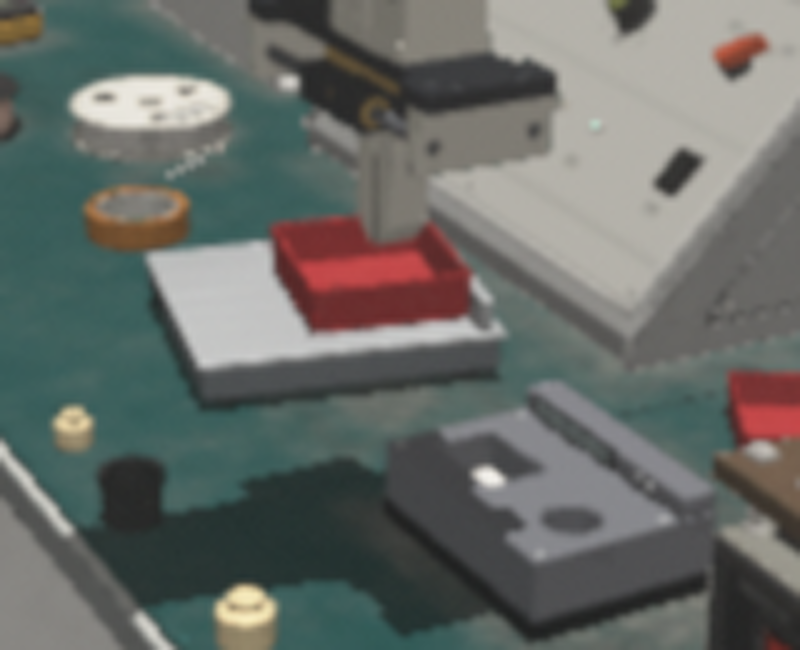

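The tray lies along the stop and hasn't changed since it was seated. The weights and loupe are in place (the changed pixels are arm shadow), the key is up, and the gripper is clear. I hand in.

```bash
python3 -c "
from cell import sign_off
print(sign_off())"
```

```text
the job is handed in; nothing more can be done
None
```

I pushed the tray flush against the rear stop, then held the tare key fully down for about 1.3 s and let it up. I handed the job in at about 13.8 s of the 54 s allowed; sign-off reports no verdict.

- **First push missed:** the reported tool height reads about 30 mm too low. The first pass went over the tray wall without touching it. I measured the offset in the side view, corrected for it and pushed again.
- **Tray:** the last push stopped against the stop at about 9 N. The top view shows the tray against the stop and parallel to it by eye, about 13 mm right of the pan's middle line. My silhouette fit gave a yaw error of 0.043 rad but was poor, so I relied on the overlay. The tray area did not change between seating and hand-in.
- **Tare key:** it bottomed out and held a steady 17 N. Releasing it in steps gave 4.7, 2.7, 2.8 and then 0 N over about 6 mm, which matches the key's spring.
- **Other things:** the weights and the loupe look unmoved; 65 pixels changed in that area, which I put down to the arm's shadow. The tape also looks unmoved; I did not check the peg, but the arm stayed away from it. The arm never went near the round key.
- **Less certain:** the separate side-camera fits disagreed with the top ones by up to about 20 mm. I went by the top fits and the overlays instead.

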